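Seat and pin the castle nut of a pallet-truck wheel

ROBOT

A 7-joint arm with a two-finger parallel gripper is mounted at the origin on the work surface. World frame = base frame: x ahead of the robot, y to its left, z up, the work surface at z = 0. Lengths are in m, angles in rad, forces in N, time in s.
With the tool pointing down it reaches from about 0.35 to 0.9 m from the base axis. Payload 8.1 kg.
Tool frame: the origin (TCP) lies at the very end of the fingers, on their centre line; the grasp point (between the pads) lies 19 mm behind it; z points along the fingers, y is the line along which they close (so a half turn about z gives the same grasp; the last joint's range is limited). The gripper opens to 92 mm and grips with 3 to 60 N. Pads are 19 mm wide; open, the fingers measure 130 mm over their backs; the gripper's body (75 mm by 190 mm) begins 47 mm behind the grasp point.
Start: joints at [1.197, 0.434, 0.025, 1.573, -0.012, 1.134, -0.075], TCP at [0.167, -0.602, 0.227] pointing down, gripper open.
Joint ranges: [-2.62, 2.62], [-0.44, 2.09], [-1.27, 1.32], [0.08, 2.57], [-1.32, 4.46], [0.12, 2], [-2.74, 2.74]. Speed limits (rad/s): [2.22, 2.22, 3.01, 3.01, 3.14, 3.14, 3.14].

INTERFACE

Orientations are given as a unit quaternion [w, x, y, z].
In Python, from cell import * gives the robot as it stands.
- The arm moves only by the shell command python3 -m inch 'ROWS' [OPENING] [FORCE]. ROWS is JSON, a list of rows, each an object of numbers: "dx", "dy", "dz": the shift along the tool's x, y, z normalised to -1 to 1, where 1 is 200 mm; "turn": the turn about the tool's z normalised to -1 to 1, where 1 is 45 degrees. A call has 1 to 20 rows; each row is the pose to reach, as a shift and turn from the pose commanded when the call began, along the tool's axes at that moment; what a row does not reach only later rows make up. A row lasts 1/12 s, in which the tool goes at most 41.7 mm and 7.16 degrees, less where a joint would pass 70% of its speed; a pose out of reach is approached as far as the arm can. A call with a number of a shift or a turn outside -1 to 1 is refused whole. A call with a gripper value outside its range is refused whole. OPENING is the opening, from 0 (shut) to 1 (fully open), set as the call begins (- or left out, the last holds). The fingers move at their own pace and stop on an object; FORCE is the grip in N (left out, the last holds). Time passes only in rows, so rows that repeat a pose let the fingers close. It gives the time, the measured TCP pose, the force, the opening and the grip force at its end, in the units of the state.
- sense(): the state, without advancing time (a new reading comes with each control period).
- grab_frame(name): name is "side" or "top"; returns the picture (420x560x3 uint8, red, green, blue); there is no depth.
- camera_info(name): a dict with "mtx" (3x3 intrinsics, pixels), "extrinsics" (4x4, takes a point from camera to world coordinates). Camera axes: x right, y down, z forward; pixel columns grow to the right and rows downward; lengths in m; the calibration is good to about 2 mm. A picture is of the moment at which its call begins. camera_info takes no time and is no camera call.
- sign_off(): hands the job in; it is judged then, once.
The state is a dict: "t": time; "joint_pos": joint angles; "qvel": joint speeds; "joint_efforts": joint torques, N m; "tool_pos": TCP position; "orientation": TCP orientation; "wrist_force": force on the tool from outside, world axes, zero at the start; "ft_torque": the same for the moment, N m; "gripper_width": finger opening in m; "grasp_force": force on a finger pad.
Only numpy, scipy, OpenCV 4.12 (cv2) and the standard library are available. Lean on these libraries where they do the work, as an engineer would, in place of code of your own. Each camera call takes 0.05 s, during which the arm holds its last target. There are 200 camera calls.

TASK

The castle nut on the upright spindle of the pallet-truck wheel is still loose. Tighten it clockwise until you feel it seat (it suddenly turns much harder), carry on in the same direction only as far as the next slot that lines up with the cross hole in the spindle, and then slide the thin locking pin gently, without forcing it, through slot and hole until its collar is up against the nut. Leave the pin in place and do not disturb the other things on the bench.

Things in the scene. Friction and masses are not known exactly. Their poses are not given: they have to be found in the camera images.
- hub: pallet-truck wheel lying flat and fixed on the bench (tyre 176 mm across on a 190 mm plywood disc, tyre top at 48 mm, rim top at 50 mm), with a steel spindle 24 mm across standing up from its centre to 104 mm. Origin on the spindle axis at bench level, z up; the cross hole runs right through the spindle along this frame's x axis, open at both ends.
- bore (a point): centre of the spindle's cross hole, on the spindle axis 86.5 mm above the bench; the hole is 10 mm wide and 9 mm high (82 to 91 mm above the bench); axes as the wheel's.
- nut_mid (a point): on the axis of the steel castle nut, half-way up. Hexagon 46 mm across flats, 60 to 96 mm above the bench, on a plain round washer (60 mm across, top at 60 mm). Six slots, open at the top, 10 mm wide, floors 82 mm above the bench, one through the middle of each flat (every 60 degrees); the level x axis here points through the middle of one slot. Turns about the vertical axis only and does not climb.
- nut_corner (a point): one corner of the nut, half-way up, 26 mm from its axis. The nut tightens clockwise from above and stays where left. Loose it turns at 0.1 N m, seated at 0.8 N m (felt while creeping; a quick step may unload it). It seats, at an angle nobody can see, up to 109 degrees from the start, 12 to 48 degrees before a slot lines up. Slots line up earlier too, while it is still loose: not the ones wanted.
- pin_grip (a point): centre of the thin locking pin's grip tab: an upright dark steel block 30 mm (along x) x 12 mm (y) x 36 mm high, its foot 18 mm below this point, standing on the bench. The shaft runs level along +x, its axis 6 mm below this point: neck 10 mm thick from 15 to 22 mm, collar 16 mm across from 22 to 25 mm, then a 6 mm thick shaft from 25 to 79 mm with a tapered tip.
- pin_mid (a point): on the thin pin's shaft axis, 48 mm along +x from the tab's centre; lies on the spindle axis when the collar touches the nut. The pin may enter the cross hole from either end.
- thick_pin: locking pin of the same shape as the other but with a 16 mm thick shaft: does not fit, leave it alone; origin under its tab
- grease_jar: jar with black cap, 68 mm across, 85 mm high; origin at its underside
- spanner: steel spanner lying flat, 190 mm long
- screwdriver: screwdriver lying flat
- spacer: loose steel ring 60 mm across, 14 mm high; origin under its centre
- hub_cap: aluminium hub cap, 72 mm across, 26 mm high; origin under its centre
- pin: the whole thin locking pin; origin under the middle of its tab, axes as point pin_grip

How it is judged:
By the outcome, as a careful person would: the job done as asked, in the order asked, and still so for the second after the job is handed in, with the robot touching nothing.
It also fails if it takes over 72 s, if anything falls off the work surface, if the arm or the gripper's body presses on something with over 40 N, if the wrist force passes 120 N, or if a joint passes its speed limit or range.

## Working session

There is one attempt and no reset: what is moved stays moved. The work goes in short steps, Python scripts to look and compute and a shell command to move; the robot and the scene stay as the last step left them, time stands still between calls to the robot, and variables do not carry over. Pictures are saved under pics/ and viewed, at most 13 in all, crops included, and the job is handed in when it is done.

```bash
mkdir -p pics; python3 - <<'E'
from cell import *
import cv2
for n in("top","side"):
    im=grab_frame(n); cv2.imwrite(f"pics/{n}0.png",cv2.cvtColor(im,cv2.COLOR_RGB2BGR))
    c=camera_info(n); print(n,c["mtx"],c["extrinsics"])
print(sense())
E
```

```text
top [[505.68588555   0.         287.38708255]
 [  0.         505.68588555 209.19839643]
 [  0.           0.           1.        ]] [[ 0.01620361 -0.996002    0.08784902  0.453172  ]
 [-0.99975711 -0.01482648  0.01630603 -0.02175833]
 [-0.01493835 -0.0880919  -0.99600033  1.23965325]
 [ 0.          0.          0.          1.        ]]
side [[379.90950712   0.         279.10860111]
 [  0.         379.90950712 211.22337357]
 [  0.           0.           1.        ]] [[ 0.9071065  -0.25054688  0.33820712  0.2708796 ]
 [-0.42085582 -0.52811411  0.73754719 -0.65724556]
 [-0.00617819 -0.81137029 -0.58449986  0.58383851]
 [ 0.          0.          0.          1.        ]]
{'t': 0.1, 'joint_pos': array([ 1.19736424,  0.43512465,  0.02500411,  1.5740114 , -0.01159124,
        1.13397432, -0.07510743]), 'qvel': array([ 1.18024733e-03, -3.76313000e-03, -6.15586823e-04, -2.19168035e-03,
       -1.45917117e-05,  5.43834587e-04,  3.56136210e-04]), 'joint_efforts': array([ 4.13838003e-03, -6.69128609e+01,  9.88512374e-01, -3.15147042e+01,
       -6.04239525e-02,  3.72616947e-02,  1.14829427e-04]), 'tool_pos': array([ 0.16701695, -0.60180278,  0.22603956]), 'orientation': array([-6.66479533e-04,  9.90851823e-01,  1.34952559e-01, -1.64302568e-04]), 'wrist_force': array([ 0.32133063, -0.19130621,  0.27066681]), 'ft_torque': array([-0.00502654, -0.00184641,  0.00691216]), 'grasp_force': 0.0, 'gripper_width': 0.0915772490721306}
```

View pics/top0.png

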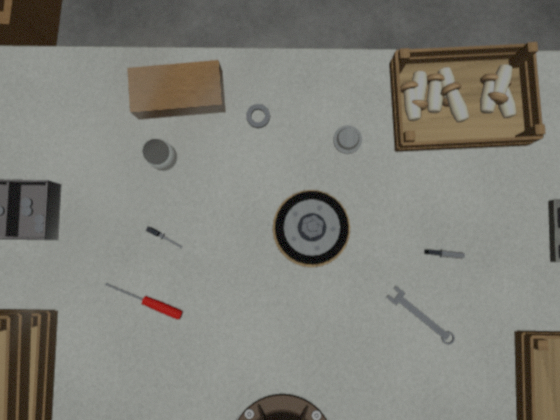

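View pics/side0.png

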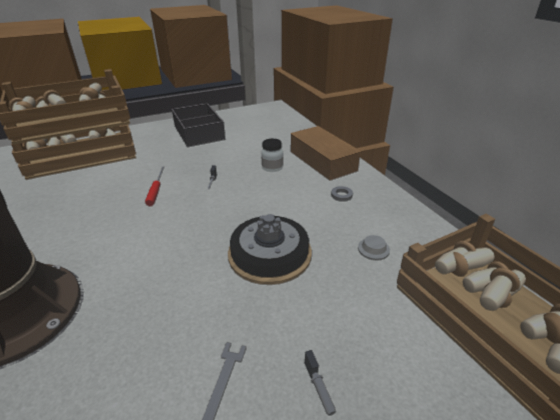

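Top view: hub centre is at about (312,228), and the thin pin has its tab at (153,232) and tip at (182,247). The thick pin is at (430,252)–(463,255), the spanner at (420,315) and the screwdriver at (145,300). Next I enlarge the nut and the pin.

```bash
cat > h.py <<'E'
import numpy as np,cv2
from cell import *
def proj(n,P):
    c=camera_info(n);E=np.linalg.inv(c["extrinsics"]);p=np.atleast_2d(P)@E[:3,:3].T+E[:3,3]
    q=p@np.array(c["mtx"]).T;return q[:,:2]/q[:,2:]
def ray(n,uv,z):
    c=camera_info(n);E=np.array(c["extrinsics"]);d=E[:3,:3]@np.linalg.inv(c["mtx"])@[uv[0],uv[1],1]
    return E[:3,3]+d*(z-E[2,3])/d[2]
def crop(im,x,y,w,h,s): 
    return cv2.resize(im[y:y+h,x:x+w],None,fx=s,fy=s,interpolation=cv2.INTER_CUBIC)
E
python3 - <<'E'
from h import *
t=cv2.imread("pics/top0.png");s=cv2.imread("pics/side0.png")
a=np.hstack([crop(t,290,206,40,40,10)[:300],crop(s,245,205,50,38,8)[:300,:400]]) if 0 else None
A=crop(t,287,207,50,37,8)[:296];B=crop(s,245,207,50,37,8)
C=crop(t,140,220,50,37,8);D=crop(s,190,155,50,37,8)
cv2.imwrite("pics/c1.png",np.vstack([np.hstack([A,B]),np.hstack([C,D])]))
for n,uv,z in[("top",(312,228),.05),("top",(312.5,226.5),.1),("side",(269,219),.104),("top",(153,232),.036),("top",(182,247),.012),("side",(213,170),.02)]:print(n,uv,ray(n,uv,z))
E
```

```text
top (312, 228) [ 0.514565   -0.06090465  0.05      ]
top (312.5, 226.5) [ 0.5153853  -0.06034532  0.1       ]
side (269, 219) [ 0.51756218 -0.06802321  0.104     ]
top (153, 232) [0.49985901 0.31821852 0.036     ]
top (182, 247) [0.46547694 0.2528301  0.012     ]
side (213, 170) [0.50710589 0.3307958  0.02      ]
```

View pics/c1.png

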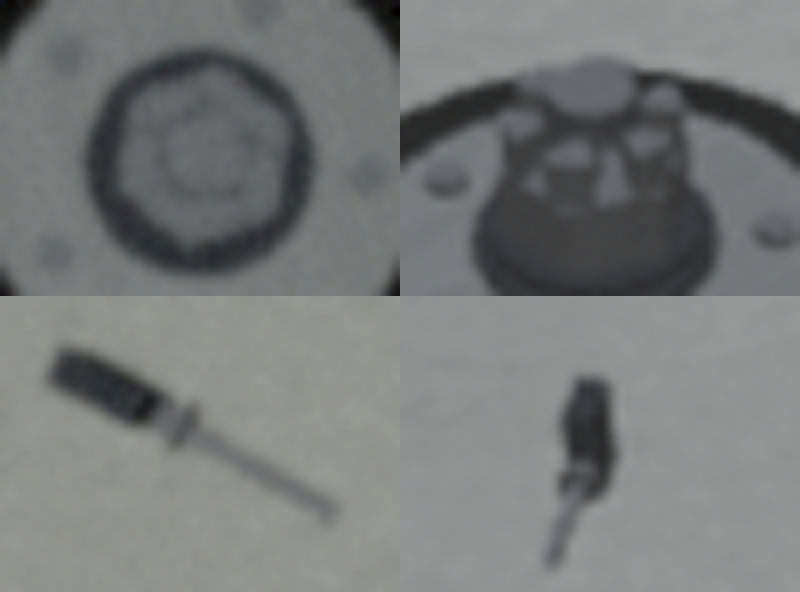

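The nut hexagon shows clearly in the top crop, centred near (205,150) of the crop with a corner near the top and another near the bottom. The pin points down and to the right. Next I fit models to get numbers and enlarge the side view of the nut.

```bash
cat > fit.py <<'E'
from h import *
from scipy.optimize import differential_evolution as DE
def hexpts(x,y,a,z,r=.0266):
    k=np.radians(a+30+60*np.arange(6));return np.c_[x+r*np.cos(k),y+r*np.sin(k),np.full(6,z)]
def fitnut(im,b=((.505,.525),(-.07,-.05),(-30,30)),n="top"):
    g=cv2.cvtColor(im,cv2.COLOR_RGB2GRAY).astype(float);S=8;o=proj(n,[np.mean(b[0]),np.mean(b[1]),.08])[0].round()-24
    o=o.astype(int);G=crop(g,*o,48,48,S)
    def cost(p):
        def m(r):
            P=(proj(n,hexpts(*p,.096,r))-o+.5)*S-.5
            M=np.zeros(G.shape,np.uint8);cv2.fillConvexPoly(M,P.round().astype(int),1);return M
        i=m(.0266)-m(.0225);q=m(.0290);q=q-m(.0266);return G[q>0].mean()-G[i>0].mean()
    r=DE(cost,b,seed=0,maxiter=60,tol=1e-6,popsize=12);return r.x,r.fun
E
python3 - <<'E'
from fit import *
t=cv2.imread("pics/top0.png")[:,:,::-1].copy();s=cv2.imread("pics/side0.png")
x,f=fitnut(t);print(x,f)
# rim circle: dark tyre inner/outer
g=cv2.cvtColor(t,cv2.COLOR_RGB2GRAY)
m=((g<45)&True).astype(np.uint8);m[:180]=0;m[275:]=0;m[:,:265]=0;m[:,360:]=0
c=max(cv2.findContours(m,0,1)[0],key=cv2.contourArea);e=cv2.fitEllipse(c);print("tyre",e,ray("top",e[0],.048))
# spindle top in side: overlay centre
print(proj("side",[[x[0],x[1],.104],[x[0],x[1],.05]]), proj("top",[[x[0],x[1],.104]]))
# pin: tab dark mask, shaft
for n in("top",):
    gg=g[220:257,140:190];
    ys,xs=np.where(gg<75);P=np.c_[xs+140.,ys+220.];r=cv2.minAreaRect(P.astype(np.float32));print("tab",len(P),P.mean(0),r,ray(n,P.mean(0),.03))
B=crop(s,252,208,36,30,20);B=cv2.convertScaleAbs(B,alpha=1.8,beta=-60)
def dr(P,c):
    Q=((proj("side",P)-[252,208]+.5)*20).round().astype(int);cv2.polylines(B,[Q],True,c,1)
dr(hexpts(*x,.096),(0,0,255))
k=np.linspace(0,6.28,40);dr(np.c_[x[0]+.012*np.cos(k),x[1]+.012*np.sin(k),0*k+.104],(0,255,0))
cv2.imwrite("pics/c2.png",B)
E
```

```text
Traceback (most recent call last):
  File "fit.py", line 13, in fitnut
    r=DE(cost,b,seed=0,maxiter=60,tol=1e-6,popsize=12);return r.x,r.fun
  File "fit.py", line 12, in cost
    i=m(.0266)-m(.0225);q=m(.0290);q=q-m(.0266);return G[q>0].mean()-G[i>0].mean()
      ~^^^^^^^
  File "fit.py", line 10, in m
    P=(proj(n,hexpts(*p,.096,r))-o+.5)*S-.5
       ~~~~^^^^^^^^^^^^^^^^^^^^^
  File "h.py", line 4, in proj
    c=camera_info(n);E=np.linalg.inv(c["extrinsics"]);p=np.atleast_2d(P)@E[:3,:3].T+E[:3,3]
ValueError: time passes only in moves, steps and waits
```

```bash
sed -i 's/^from cell import \*/from cell import *\nimport cell,functools\ncamera_info=functools.lru_cache(None)(cell.camera_info)/' h.py
cat > a.py <<'E'
from fit import *
t=cv2.imread("pics/top0.png")[:,:,::-1].copy();s=cv2.imread("pics/side0.png")
x,f=fitnut(t);print(x,f)
g=cv2.cvtColor(t,cv2.COLOR_RGB2GRAY)
m=((g<45)&True).astype(np.uint8);m[:180]=0;m[275:]=0;m[:,:265]=0;m[:,360:]=0
c=max(cv2.findContours(m,0,1)[0],key=cv2.contourArea);e=cv2.fitEllipse(c);print("tyre",e,ray("top",e[0],.048))
print(proj("side",[[x[0],x[1],.104],[x[0],x[1],.05]]), proj("top",[[x[0],x[1],.104]]))
gg=g[220:257,140:190];n="top"
ys,xs=np.where(gg<75);P=np.c_[xs+140.,ys+220.];r=cv2.minAreaRect(P.astype(np.float32));print("tab",len(P),P.mean(0),r,ray(n,P.mean(0),.03))
B=crop(s,252,208,36,30,20);B=cv2.convertScaleAbs(B,alpha=1.8,beta=-60)
def dr(P,c):
    Q=((proj("side",P)-[252,208]+.5)*20).round().astype(int);cv2.polylines(B,[Q],True,c,1)
dr(hexpts(*x,.096),(0,0,255))
k=np.linspace(0,6.28,40);dr(np.c_[x[0]+.012*np.cos(k),x[1]+.012*np.sin(k),0*k+.104],(0,255,0))
cv2.imwrite("pics/c2.png",B)
E
python3 a.py
```

```text
[ 0.51661355 -0.05919922 21.718019  ] -25.58178706256993
tyre ((311.32635498046875, 227.3583526611328), (71.05953216552734, 71.53011322021484), 123.32616424560547) [ 0.51615679 -0.05936593  0.048     ]
[[266.91811531 216.85223193]
 [267.52981022 236.54512777]] [[312.05750631 225.84981   ]]
tab 63 [153.06349206 231.03174603] ((153.00001525878906, 231.00003051757812), (13.416406631469727, 4.4721360206604), 26.56505012512207) [0.50241862 0.31985248 0.03      ]
```

View pics/c2.png

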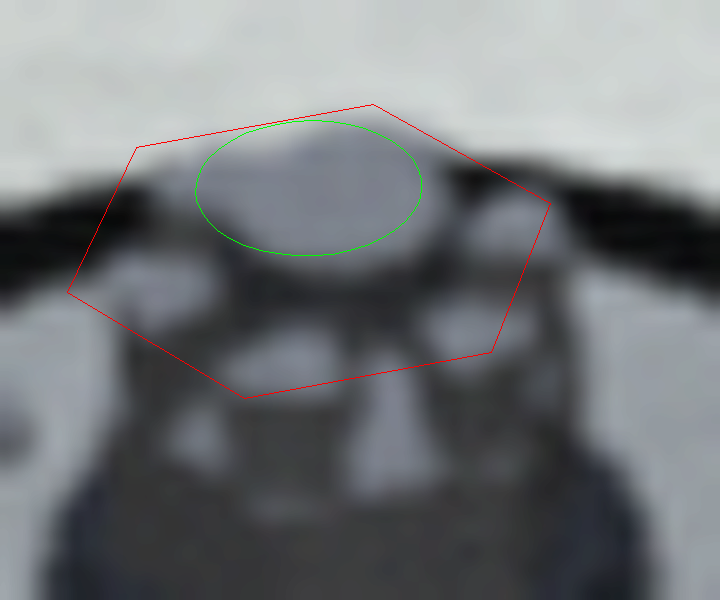

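The nut top shows a bright, narrowing strip in the front slot at (390,350–490), which may be the hole's floor. I'll check this with a small ray-marched model, scanning the hole angle.

```bash
cat > rend.py <<'E'
from h import *
from scipy.ndimage import gaussian_filter,shift
Z=3
def render(n,cx,cy,a,th,o,w,h,cone=None):
    """class image: 1 horizontal upward surface hit on nut/spindle/washer, 0 vertical"""
    c=camera_info(n);E=np.array(c["extrinsics"]);K=np.array(c["mtx"])
    u,v=np.meshgrid(o[0]-.5+(np.arange(w*Z)+.5)/Z,o[1]-.5+(np.arange(h*Z)+.5)/Z)
    d=np.stack([u,v,1+0*u],-1)@np.linalg.inv(K).T@E[:3,:3].T;d/=-d[...,2:]
    p0=E[:3,3]-[cx,cy,0];
    zs=np.arange(.105,.0595,-.0004);out=np.full(u.shape,np.nan);
    A=np.radians(a);T=np.radians(th);prev=np.zeros(u.shape,bool)
    def solid(x,y,z):
        r=np.hypot(x,y);hy=np.abs(-x*np.sin(T)+y*np.cos(T))
        sp=(r<.012)&(z<.104)&~((hy<.005)&(z>.082)&(z<.091))
        nut=np.ones(x.shape,bool)&(z<.096);sl=np.zeros(x.shape,bool)
        for k in range(6):
            q=A+k*np.pi/3;e=x*np.cos(q)+y*np.sin(q);f=-x*np.sin(q)+y*np.cos(q);nut&=e<.023;sl|=(e>0)&(np.abs(f)<.005)
        nut&=~(sl&(z>.082))&(r>.012)
        return sp|nut|((r<.03)&(z<.06))
    for z in zs:
        t=p0[2]-z;x=p0[0]+d[...,0]*t;y=p0[1]+d[...,1]*t;S=solid(x,y,z)&np.isnan(out)
        if S.any():
            # horizontal if point straight above (1 mm) at same xy is empty
            up=~solid(x,y,z+.0012);out[S]=np.where(up[S],1,0)
    return out
def down(m,w,h): return gaussian_filter(m,Z*.45).reshape(h,Z,w,Z).mean((1,3))
def score(g,n,cx,cy,a,th,o,w,h):
    r=render(n,cx,cy,a,th,o,w,h);v=~np.isnan(r);m=np.nan_to_num(r)
    D=down(m,w,h);V=down(v.astype(float),w,h)>.97;G=g[o[1]:o[1]+h,o[0]:o[0]+w]
    return np.corrcoef(D[V],G[V])[0,1]
E
cat > b.py <<'E'
from rend import *
from scipy.optimize import minimize
import sys
g=cv2.cvtColor(cv2.imread("pics/side0.png"),cv2.COLOR_BGR2GRAY).astype(float)
o=(252,205);w,h=36,34
c0=(ray("side",(268.8,217.8),.104))[:2];print(c0)
best=minimize(lambda p:-score(g,"side",c0[0]+p[0]/1e3,c0[1]+p[1]/1e3,21.7+p[2],p[3],o,w,h),[0,0,0,-98],method="Nelder-Mead",options=dict(initial_simplex=[[0,0,0,-98],[2,0,0,-98],[0,2,0,-98],[0,0,4,-98],[0,0,0,-88]],maxiter=60))
print(best.x,best.fun);p=best.x
for th in range(-180,0,8):print(th,round(score(g,"side",c0[0]+p[0]/1e3,c0[1]+p[1]/1e3,21.7+p[2],th,o,w,h),4))
E
time python3 b.py
```

```text
[ 0.51887173 -0.06398106]
[  0.86724497   2.63255988  -1.80447225 -93.3395615 ] -0.8396294442319681
-180 0.804
-172 0.804
-164 0.804
-156 0.804
-148 0.804
-140 0.8043
-132 0.8073
-124 0.8139
-116 0.8274
-108 0.8341
-100 0.8382
-92 0.8399
-84 0.8418
-76 0.8385
-68 0.8282
-60 0.8158
-52 0.8072
-44 0.804
-36 0.804
-28 0.804
-20 0.8032
-12 0.8036
-4 0.804
real	0m43.209s
user	0m40.712s
sys	0m0.431s
```

Hole direction comes out near ±y (about −90° ± 8°) and the slots at about 21° + 60k. The two cameras average the axis to about (0.518, −0.060). I'll head there.

```bash
cat > to.py <<'E'
import sys
from h import *
from scipy.spatial.transform import Rotation as R
def st():
    s=sense();q=s["orientation"];M=R.from_quat([*q[1:],q[0]]).as_matrix();return s,M
if __name__=="__main__":
    s,M=st();yd=np.degrees(np.arctan2(M[1,1],M[0,1]))
    print("t %.2f pos %s toolY %.2f j7 %.1f F %s Mz %s w %.4f g %.1f tilt %s"%(s["t"],s["tool_pos"].round(4),yd,np.degrees(s["joint_pos"][6]),s["wrist_force"].round(1),s["ft_torque"].round(2),s["gripper_width"],s["grasp_force"],M[:2,2].round(4)))
    if len(sys.argv)>4:
        x,y,z,Y=map(float,sys.argv[1:5]);d=M.T@(np.array([x,y,z])-s["tool_pos"])/.2
        k=(yd-Y+180)%360-180;print("dx,dy,dz",d.round(3),"turn",round(k/45,3))
E
for i in 1 2; do :; done
python3 -m inch '[{"dx":0.8,"dy":-0.71},{"dx":0.8,"dy":-0.71},{"dx":0.8,"dy":-0.71},{"dx":0.8,"dy":-0.71},{"dx":0.8,"dy":-0.71},{"dx":0.8,"dy":-0.71},{"dx":0.8,"dy":-0.71}]' 1
python3 -m inch '[{"dx":0.8,"dy":-0.71},{"dx":0.8,"dy":-0.71},{"dx":0.8,"dy":-0.71},{"dx":0.8,"dy":-0.71},{"dx":0.8,"dy":-0.71},{"dx":0.8,"dy":-0.71},{"dx":0.8,"dy":-0.71}]'
python3 to.py .518 -.06 .16 21
```

```text
t 0.10 pos [ 0.167  -0.6018  0.226 ] toolY -74.49 j7 -4.3 F [ 0.3 -0.2  0.3] Mz [-0.01 -0.    0.01] w 0.0916 g 0.0 tilt [-0.0005  0.0013]
dx,dy,dz [ 2.416 -2.141  0.333] turn -2.122$[0]: bad value
$[0]: bad value
```

```bash

python3 -m inch '[{"dx":0.8,"dy":-0.71,"dz":0,"turn":0},{"dx":0.8,"dy":-0.71,"dz":0,"turn":0},{"dx":0.8,"dy":-0.71,"dz":0,"turn":0},{"dx":0.8,"dy":-0.71,"dz":0,"turn":0},{"dx":0.8,"dy":-0.71,"dz":0,"turn":0},{"dx":0.8,"dy":-0.71,"dz":0,"turn":0},{"dx":0.8,"dy":-0.71,"dz":0,"turn":0}]' 1
python3 to.py .518 -.06 .16 21
```

```text
t: 0.68
tool_pos: [0.2855, -0.4197, 0.2268]
orientation: [-0.0, 0.99, 0.138, 0.0]
wrist_force: [-0.2, 0.3, -0.2]
gripper_width: 0.0918
grasp_force: 0.0
t 0.68 pos [ 0.2855 -0.4197  0.2268] toolY -74.15 j7 -25.4 F [-0.2  0.3 -0.2] Mz [-0.05  0.07 -0.02] w 0.0918 g 0.0 tilt [0.0005 0.001 ]
dx,dy,dz [ 1.609 -1.412  0.336] turn -2.114
```

```bash

python3 -m inch '[{"dx":0.8,"dy":-0.7,"dz":0,"turn":0},{"dx":0.8,"dy":-0.7,"dz":0,"turn":0},{"dx":0.8,"dy":-0.7,"dz":0,"turn":0},{"dx":0.8,"dy":-0.7,"dz":0,"turn":0},{"dx":0.8,"dy":-0.7,"dz":0,"turn":0},{"dx":0.8,"dy":-0.7,"dz":0,"turn":0},{"dx":0.8,"dy":-0.7,"dz":0,"turn":0}]' >/dev/null
python3 to.py .518 -.06 .16 21
python3 -m inch '[{"dx":0.8,"dy":-0.7,"dz":0.1,"turn":-0.15},{"dx":0.8,"dy":-0.7,"dz":0.1,"turn":-0.3},{"dx":0.8,"dy":-0.7,"dz":0.1,"turn":-0.5},{"dx":0.8,"dy":-0.7,"dz":0.1,"turn":-0.7},{"dx":0.8,"dy":-0.7,"dz":0.1,"turn":-0.85},{"dx":0.8,"dy":-0.7,"dz":0.1,"turn":-1},{"dx":0.8,"dy":-0.7,"dz":0.1,"turn":-1},{"dx":0.8,"dy":-0.7,"dz":0.1,"turn":-1}]' >/dev/null
python3 to.py .518 -.06 .16 21
```

```text
t 1.27 pos [ 0.4014 -0.2436  0.2267] toolY -74.25 j7 -52.3 F [-1.3 -0.8 -0.6] Mz [-0.06  0.01  0.03] w 0.0914 g 0.0 tilt [0.0003 0.0004]
dx,dy,dz [ 0.81  -0.725  0.334] turn -2.117
t 1.93 pos [ 0.5169 -0.0693  0.206 ] toolY -29.44 j7 -36.7 F [-1.  -0.2  0.2] Mz [-0.07 -0.06 -0.05] w 0.0920 g 0.0 tilt [-0.0013 -0.0005]
dx,dy,dz [ 0.044 -0.018  0.23 ] turn -1.121
```

```bash

python3 -m inch '[{"dx":0.04,"dy":-0.02,"dz":0.1,"turn":-0.15},{"dx":0.04,"dy":-0.02,"dz":0.2,"turn":-0.3},{"dx":0.04,"dy":-0.02,"dz":0.23,"turn":-0.45},{"dx":0.04,"dy":-0.02,"dz":0.23,"turn":-0.6},{"dx":0.04,"dy":-0.02,"dz":0.23,"turn":-0.75},{"dx":0.04,"dy":-0.02,"dz":0.23,"turn":-0.9},{"dx":0.04,"dy":-0.02,"dz":0.23,"turn":-1},{"dx":0.04,"dy":-0.02,"dz":0.23,"turn":-1},{"dx":0.04,"dy":-0.02,"dz":0.23,"turn":-1}]' >/dev/null
python3 to.py .518 -.06 .066 21
```

```text
t 2.68 pos [ 0.517  -0.0606  0.1604] toolY 15.08 j7 0.4 F [ 0.1 -0.3 -0.4] Mz [-0.01 -0.12  0.03] w 0.0917 g 0.0 tilt [-0.0006 -0.0006]
dx,dy,dz [0.002 0.006 0.472] turn -0.131
```

```bash

python3 -m inch '[{"dx":0,"dy":0.005,"dz":0.15,"turn":-0.13},{"dx":0,"dy":0.005,"dz":0.3,"turn":-0.13},{"dx":0,"dy":0.005,"dz":0.4,"turn":-0.13},{"dx":0,"dy":0.005,"dz":0.44,"turn":-0.13},{"dx":0,"dy":0.005,"dz":0.47,"turn":-0.13},{"dx":0,"dy":0.005,"dz":0.47,"turn":-0.13}]' >/dev/null
python3 to.py .518 -.06 .066 21
python3 -m inch '[{"dx":0,"dy":0,"dz":0,"turn":0},{"dx":0,"dy":0,"dz":0,"turn":0},{"dx":0,"dy":0,"dz":0,"turn":0}]' 0.6 10
python3 to.py
```

```text
t 3.18 pos [ 0.5181 -0.0585  0.0663] toolY 21.23 j7 -0.1 F [-1.   0.   1.6] Mz [ 0.01 -0.15  0.  ] w 0.0916 g 0.0 tilt [-0.0009 -0.0002]
dx,dy,dz [-0.007 -0.003  0.001] turn 0.005
t: 3.43
tool_pos: [0.5191, -0.0581, 0.0678]
orientation: [0.001, 0.564, 0.826, 0.0]
wrist_force: [-0.5, 0.6, -0.2]
gripper_width: 0.0762
grasp_force: 0.0
t 3.43 pos [ 0.5191 -0.0581  0.0678] toolY 21.33 j7 -0.1 F [-0.5  0.6 -0.2] Mz [-0.02 -0.11  0.05] w 0.0762 g 0.0 tilt [ 0.002  -0.0004]
```

```bash

python3 -m inch '[{"dx":0,"dy":0,"dz":0,"turn":0},{"dx":0,"dy":0,"dz":0,"turn":0},{"dx":0,"dy":0,"dz":0,"turn":0},{"dx":0,"dy":0,"dz":0,"turn":0}]' 0.54 10 >/dev/null
python3 to.py
python3 -m inch '[{"dx":0,"dy":0,"dz":0,"turn":0},{"dx":0,"dy":0,"dz":0,"turn":0},{"dx":0,"dy":0,"dz":0,"turn":0},{"dx":0,"dy":0,"dz":0,"turn":0},{"dx":0,"dy":0,"dz":0,"turn":0}]' 0.4 10 >/dev/null
python3 to.py
```

```text
t 3.77 pos [ 0.5183 -0.0581  0.0669] toolY 21.35 j7 -0.1 F [-0.8 -0.   0. ] Mz [-0.03 -0.13  0.03] w 0.0516 g 0.0 tilt [ 0.0002 -0.0001]
t 4.18 pos [ 0.5168 -0.0586  0.0666] toolY 21.34 j7 -0.1 F [-4.9 -2.5  5.7] Mz [-0.35  0.94 -0.03] w 0.0461 g 10.0 tilt [-0.0026 -0.0011]
```

Gripped square on the flats (46.1 mm). Side force shows the axis about 1.5 mm off my centre, which agrees with the top-camera fit. I'll correct that and creep clockwise.

```bash

python3 -m inch '[{"dx":0,"dy":-0.008,"dz":0,"turn":0},{"dx":0,"dy":-0.008,"dz":0,"turn":0},{"dx":0,"dy":-0.008,"dz":0,"turn":0}]' 0.4 30 >/dev/null
python3 to.py
python3 -m inch '[{"dx":0,"dy":0,"dz":0,"turn":0.03},{"dx":0,"dy":0,"dz":0,"turn":0.06},{"dx":0,"dy":0,"dz":0,"turn":0.09},{"dx":0,"dy":0,"dz":0,"turn":0.12}]' >/dev/null
python3 to.py
python3 -m inch '[{"dx":0,"dy":0,"dz":0,"turn":0.03},{"dx":0,"dy":0,"dz":0,"turn":0.06},{"dx":0,"dy":0,"dz":0,"turn":0.09},{"dx":0,"dy":0,"dz":0,"turn":0.12}]' >/dev/null
python3 to.py
```

```text
t 4.43 pos [ 0.5168 -0.0587  0.0666] toolY 21.35 j7 -0.0 F [ 0.2  0.2 -1.5] Mz [-0.06 -0.14 -0.05] w 0.0457 g 30.0 tilt [-0.  0.]
t 4.77 pos [ 0.5171 -0.0586  0.0667] toolY 15.82 j7 -4.6 F [ 3.2 -0.3 -5. ] Mz [-0.06 -0.63  0.05] w 0.0455 g 30.0 tilt [0.0005 0.0001]
t 5.10 pos [ 0.5174 -0.0585  0.0667] toolY 10.44 j7 -9.0 F [ 5.4  0.3 -8.2] Mz [ 0.01 -1.4   0.09] w 0.0459 g 30.0 tilt [0.0011 0.0003]
```

```bash

python3 -m inch '[{"dx":0,"dy":0.005,"dz":0,"turn":0.03},{"dx":0,"dy":0.005,"dz":0,"turn":0.06},{"dx":0,"dy":0.005,"dz":0,"turn":0.09},{"dx":0,"dy":0.005,"dz":0,"turn":0.12}]' >/dev/null
python3 to.py
python3 -m inch '[{"dx":0,"dy":0,"dz":0,"turn":0.03},{"dx":0,"dy":0,"dz":0,"turn":0.06},{"dx":0,"dy":0,"dz":0,"turn":0.09},{"dx":0,"dy":0,"dz":0,"turn":0.12}]' >/dev/null
python3 to.py
python3 -m inch '[{"dx":0,"dy":0,"dz":0,"turn":0.03},{"dx":0,"dy":0,"dz":0,"turn":0.06},{"dx":0,"dy":0,"dz":0,"turn":0.09},{"dx":0,"dy":0,"dz":0,"turn":0.12}]' >/dev/null
python3 to.py
```

```text
t 5.43 pos [ 0.5178 -0.0584  0.0667] toolY 5.03 j7 -13.5 F [ 3.   0.4 -5.5] Mz [ 0.   -0.87  0.1 ] w 0.0456 g 30.0 tilt [0.0001 0.    ]
t 5.77 pos [ 0.5181 -0.0584  0.0667] toolY -0.38 j7 -17.9 F [ 6.  -0.3 -7.7] Mz [-0.02 -1.32  0.09] w 0.0457 g 30.0 tilt [0.0007 0.0001]
t 6.10 pos [ 0.5185 -0.0585  0.0668] toolY -5.78 j7 -22.4 F [ 5.6 -0.9 -9.8] Mz [-0.12 -1.52  0.1 ] w 0.0459 g 30.0 tilt [0.0013 0.0002]
```

```bash

python3 -m inch '[{"dx":0,"dy":0,"dz":0,"turn":0},{"dx":0,"dy":0,"dz":0,"turn":0},{"dx":-0.0175,"dy":0,"dz":0,"turn":0},{"dx":-0.0175,"dy":0,"dz":0,"turn":0},{"dx":-0.0175,"dy":0,"dz":0,"turn":0}]' 0.56 >/dev/null
python3 to.py
python3 -m inch '[{"dx":0,"dy":0,"dz":0,"turn":0},{"dx":0,"dy":0,"dz":0,"turn":0},{"dx":0,"dy":0,"dz":0,"turn":0},{"dx":0,"dy":0,"dz":0,"turn":0}]' 0.4 30 >/dev/null
python3 to.py
python3 -m inch '[{"dx":0,"dy":0,"dz":0,"turn":0.03},{"dx":0,"dy":0,"dz":0,"turn":0.06},{"dx":0,"dy":0,"dz":0,"turn":0.09},{"dx":0,"dy":0,"dz":0,"turn":0.12}]' >/dev/null
python3 to.py
python3 -m inch '[{"dx":0,"dy":0,"dz":0,"turn":0.03},{"dx":0,"dy":0,"dz":0,"turn":0.06},{"dx":0,"dy":0,"dz":0,"turn":0.09},{"dx":0,"dy":0,"dz":0,"turn":0.12}]' >/dev/null
python3 to.py
```

```text
t 6.52 pos [ 0.517  -0.0623  0.0668] toolY -5.67 j7 -21.9 F [-0.  -0.4  1.1] Mz [-0.02 -0.13 -0.01] w 0.0512 g 0.0 tilt [-0.0005 -0.0003]
t 6.85 pos [ 0.5181 -0.0621  0.0669] toolY -5.65 j7 -21.9 F [ 3.  -1.1 -0.9] Mz [-0.31 -0.78 -0.03] w 0.0458 g 30.0 tilt [ 0.0011 -0.0001]
t 7.18 pos [ 0.518  -0.0621  0.0669] toolY -11.19 j7 -26.4 F [ 4.5 -1.4 -1.3] Mz [-0.41 -1.05  0.08] w 0.0457 g 30.0 tilt [ 0.0011 -0.0002]
t 7.52 pos [ 0.5181 -0.0621  0.0669] toolY -16.60 j7 -30.9 F [ 4.5 -2.7 -1.8] Mz [-0.5  -1.09  0.01] w 0.0453 g 30.0 tilt [ 0.0013 -0.0002]
```

```bash

python3 -m inch '[{"dx":0,"dy":0.004,"dz":0,"turn":0.03},{"dx":0,"dy":0.004,"dz":0,"turn":0.06},{"dx":0,"dy":0.004,"dz":0,"turn":0.09},{"dx":0,"dy":0.004,"dz":0,"turn":0.12}]' >/dev/null
python3 to.py
python3 -m inch '[{"dx":0,"dy":0,"dz":0,"turn":0.03},{"dx":0,"dy":0,"dz":0,"turn":0.06},{"dx":0,"dy":0,"dz":0,"turn":0.09},{"dx":0,"dy":0,"dz":0,"turn":0.12}]' >/dev/null
python3 to.py
python3 -m inch '[{"dx":0,"dy":0,"dz":0,"turn":0.03},{"dx":0,"dy":0,"dz":0,"turn":0.06},{"dx":0,"dy":0,"dz":0,"turn":0.09},{"dx":0,"dy":0,"dz":0,"turn":0.12}]' >/dev/null
python3 to.py
python3 - <<'E'
from h import *
cv2.imwrite("pics/side1.png",grab_frame("side")[:,:,::-1])
E
```

```text
t 7.85 pos [ 0.5181 -0.0621  0.0668] toolY -21.98 j7 -35.3 F [ 1.6 -1.4  2.9] Mz [-0.27 -0.33  0.12] w 0.0457 g 30.0 tilt [-0.     -0.0001]
t 8.18 pos [ 0.5181 -0.0621  0.0668] toolY -27.37 j7 -39.7 F [ 0.7 -1.1  5.2] Mz [-0.2  -0.22  0.09] w 0.0458 g 30.0 tilt [ 0. -0.]
t 8.52 pos [ 0.5182 -0.0621  0.0668] toolY -32.77 j7 -44.1 F [ 0.5 -1.2  6. ] Mz [-0.15 -0.22  0.12] w 0.0457 g 30.0 tilt [0.0001 0.    ]
```

View pics/side1.png

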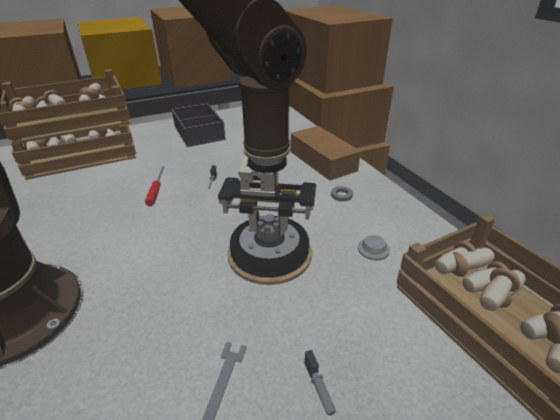

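The side camera still sees the nut at (268,225) between the fingers, so I can collect pictures as it turns. It is still loose, so I continue.

```bash
cat > snap.py <<'E'
import sys
from h import *
cv2.imwrite(f"pics/side_{sys.argv[1]}.png",grab_frame("side")[:,:,::-1])
E
python3 -m inch '[{"dx":0,"dy":0,"dz":0,"turn":0.03},{"dx":0,"dy":0,"dz":0,"turn":0.06},{"dx":0,"dy":0,"dz":0,"turn":0.09},{"dx":0,"dy":0,"dz":0,"turn":0.12}]' >/dev/null
python3 to.py
python3 -m inch '[{"dx":0,"dy":0,"dz":0,"turn":0.03},{"dx":0,"dy":0,"dz":0,"turn":0.06},{"dx":0,"dy":0,"dz":0,"turn":0.09},{"dx":0,"dy":0,"dz":0,"turn":0.12}]' >/dev/null
python3 to.py; python3 snap.py 2
python3 -m inch '[{"dx":0,"dy":0,"dz":0,"turn":0.03},{"dx":0,"dy":0,"dz":0,"turn":0.06},{"dx":0,"dy":0,"dz":0,"turn":0.09},{"dx":0,"dy":0,"dz":0,"turn":0.12}]' >/dev/null
python3 to.py;python3 snap.py 3
```

```text
t 8.90 pos [ 0.5182 -0.0621  0.0668] toolY -38.18 j7 -48.6 F [ 0.4 -1.3  5.9] Mz [-0.1  -0.22  0.12] w 0.0457 g 30.0 tilt [0.0001 0.    ]
t 9.23 pos [ 0.5182 -0.0621  0.0668] toolY -43.48 j7 -52.9 F [ 1.9 -1.7  4.5] Mz [-0.29 -0.25  0.8 ] w 0.0460 g 30.0 tilt [ 0.0002 -0.0003]
t 9.62 pos [ 0.5182 -0.0621  0.0668] toolY -48.86 j7 -57.3 F [ 0.9 -1.4  5.1] Mz [-0.2  -0.21  0.81] w 0.0460 g 30.0 tilt [ 0.0002 -0.0003]
```

Seated: the moment jumped from 0.12 to 0.8 N m near −42°. Now I refine the hole direction from the pictures.

```bash
cat > c.py <<'E'
from rend import *
import sys
from concurrent.futures import ProcessPoolExecutor as PE
L=[("side0",21.35),("side1",-32.8),("side_2",-43.5),("side_3",-48.9)]+[(s.split(":")[0],float(s.split(":")[1])) for s in sys.argv[1:]]
o=(258,213);w,h=22,20
def one(th,off):
    r=[]
    for f,a in L:
        g=cv2.cvtColor(cv2.imread(f"pics/{f}.png"),cv2.COLOR_BGR2GRAY).astype(float)
        r.append(max(score(g,"side",.5181+off[0]+ex/1e3,-.0621+off[1]+ey/1e3,a,th,o,w,h) for ex in(-1,0,1) for ey in (-1,0,1)))
    return r
ths=list(range(-116,-54,5))
if __name__=="__main__":
    off=(.0017,.0007)
    with PE() as e:
        for th,r in zip(ths,e.map(one,ths,[off]*len(ths))):print(th,np.round(r,3),round(np.mean(r),4))
E
time python3 c.py
python3 - <<'E'
import cv2,numpy as np
R=[]
for f in("side0","side1","side_2","side_3"):
    i=cv2.imread(f"pics/{f}.png")[210:238,252:288];R.append(cv2.convertScaleAbs(cv2.resize(i,(396,298),interpolation=2),alpha=1.8,beta=-60))
cv2.imwrite("pics/c3.png",np.vstack([np.hstack(R[:2]),np.hstack(R[2:])]))
E
```

```text
-116 [0.936 0.902 0.882 0.771] 0.8728
-111 [0.94  0.912 0.885 0.778] 0.8787
-106 [0.944 0.917 0.887 0.779] 0.8819
-101 [0.946 0.922 0.89  0.783] 0.8852
-96 [0.947 0.925 0.891 0.791] 0.8888
-91 [0.947 0.93  0.896 0.796] 0.8923
-86 [0.949 0.933 0.903 0.804] 0.8971
-81 [0.954 0.933 0.907 0.809] 0.9007
-76 [0.957 0.934 0.909 0.81 ] 0.9023
-71 [0.953 0.931 0.906 0.805] 0.899
-66 [0.947 0.925 0.901 0.798] 0.8928
-61 [0.936 0.914 0.891 0.791] 0.8831
-56 [0.925 0.906 0.881 0.784] 0.874
real	0m19.451s
user	1m2.700s
sys	0m0.448s
```

View pics/c3.png

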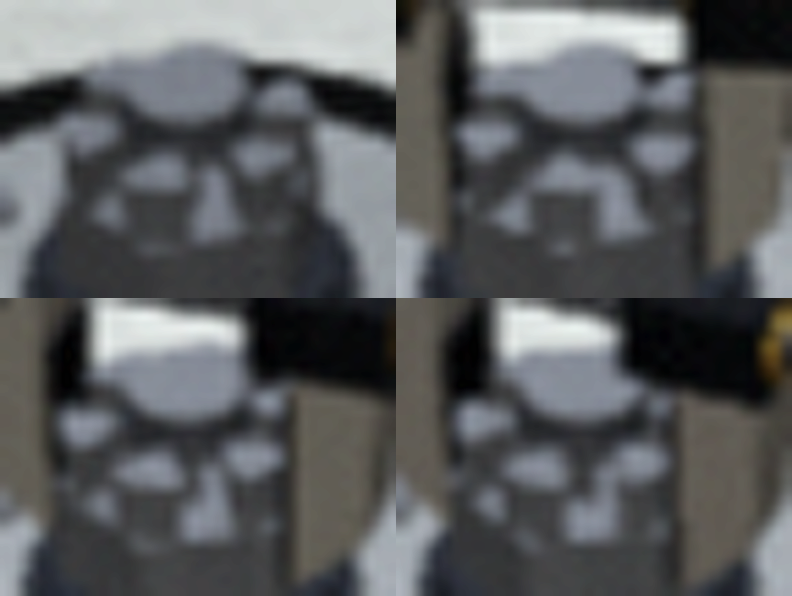

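The pictures agree on the hole at about −78° (±5). The current grip would cover that slot, so I regrip 60° round on the next pair of flats.

```bash

python3 -m inch '[{"dx":0,"dy":0,"dz":0,"turn":0},{"dx":0,"dy":0,"dz":0,"turn":0},{"dx":0,"dy":0,"dz":0,"turn":0},{"dx":0,"dy":0,"dz":0,"turn":-0.15},{"dx":0,"dy":0,"dz":0,"turn":-0.3},{"dx":0,"dy":0,"dz":0,"turn":-0.45},{"dx":0,"dy":0,"dz":0,"turn":-0.6},{"dx":0,"dy":0,"dz":0,"turn":-0.75},{"dx":0,"dy":0,"dz":0,"turn":-0.9},{"dx":0,"dy":0,"dz":0,"turn":-1},{"dx":0,"dy":0,"dz":0,"turn":-1}]' 0.85 >/dev/null
python3 to.py .5181 -.0621 .0668 11.1
python3 snap.py 4
```

```text
t 10.58 pos [ 0.5175 -0.0623  0.0663] toolY -3.66 j7 -20.2 F [-0.1  1.4 -0.1] Mz [-0.02 -0.09  0.02] w 0.0781 g 0.0 tilt [-0.0013  0.0004]
dx,dy,dz [ 0.001  0.003 -0.003] turn -0.328
```

```bash

python3 -m inch '[{"dx":0,"dy":0.003,"dz":0,"turn":-0.15},{"dx":0,"dy":0.003,"dz":0,"turn":-0.33},{"dx":0,"dy":0.003,"dz":0,"turn":-0.33}]' 0.85 >/dev/null
python3 to.py 
python3 -m inch '[{"dx":0,"dy":0,"dz":0,"turn":0},{"dx":0,"dy":0,"dz":0,"turn":0},{"dx":0,"dy":0,"dz":0,"turn":0},{"dx":0,"dy":0,"dz":0,"turn":0},{"dx":0,"dy":0,"dz":0,"turn":0},{"dx":0,"dy":0,"dz":0,"turn":0},{"dx":0,"dy":0,"dz":0,"turn":0}]' 0.4 30 >/dev/null
python3 to.py 
python3 -m inch '[{"dx":0,"dy":0,"dz":0,"turn":0.04},{"dx":0,"dy":0,"dz":0,"turn":0.08},{"dx":0,"dy":0,"dz":0,"turn":0.12},{"dx":0,"dy":0,"dz":0,"turn":0.16},{"dx":0,"dy":0,"dz":0,"turn":0.2},{"dx":0,"dy":0,"dz":0,"turn":0.23}]' >/dev/null
python3 to.py; python3 snap.py 5
python3 -m inch '[{"dx":0,"dy":0,"dz":0,"turn":0.04},{"dx":0,"dy":0,"dz":0,"turn":0.08},{"dx":0,"dy":0,"dz":0,"turn":0.12},{"dx":0,"dy":0,"dz":0,"turn":0.15}]' >/dev/null
python3 to.py; python3 snap.py 6
```

```text
t 10.88 pos [ 0.5184 -0.0622  0.0665] toolY 11.17 j7 -8.0 F [ 0.6  0.2 -0.1] Mz [-0.07 -0.13 -0.07] w 0.0779 g 0.0 tilt [-0.0008  0.0001]
t 11.47 pos [ 0.5183 -0.0623  0.0668] toolY 10.99 j7 -8.2 F [-2.9  0.3  3.7] Mz [-0.09  0.52  0.13] w 0.0462 g 29.9 tilt [-0.0009 -0.0004]
t 11.97 pos [ 0.5183 -0.0622  0.0667] toolY 0.62 j7 -16.7 F [-4.  -0.1  3.9] Mz [-0.18  0.62  0.79] w 0.0459 g 30.2 tilt [-0.0008 -0.0006]
t 12.35 pos [ 0.5183 -0.0623  0.0667] toolY -6.12 j7 -22.3 F [-4.6 -1.3  5.4] Mz [-0.17  0.82  0.81] w 0.0458 g 30.2 tilt [-0.0008 -0.0004]
```

```bash
sed -i 's/range(-116,-54,5)/range(-97,-60,3)/' c.py; python3 c.py side_4:-48.9 side_5:-59.4 side_6:-66.1
```

```text
-97 [0.947 0.925 0.891 0.788 0.927 0.859 0.909] 0.8923
-94 [0.947 0.928 0.892 0.791 0.93  0.862 0.911] 0.8945
-91 [0.947 0.93  0.896 0.796 0.935 0.865 0.911] 0.8972
-88 [0.948 0.932 0.899 0.801 0.94  0.869 0.911] 0.8999
-85 [0.95  0.933 0.904 0.805 0.945 0.873 0.91 ] 0.9029
-82 [0.954 0.933 0.907 0.809 0.948 0.876 0.91 ] 0.9053
-79 [0.956 0.934 0.908 0.81  0.95  0.877 0.91 ] 0.9065
-76 [0.957 0.934 0.909 0.81  0.95  0.876 0.91 ] 0.9066
-73 [0.956 0.934 0.908 0.808 0.95  0.876 0.91 ] 0.9061
-70 [0.953 0.931 0.906 0.805 0.947 0.876 0.91 ] 0.9042
-67 [0.948 0.926 0.901 0.8   0.941 0.876 0.91 ] 0.9003
-64 [0.942 0.92  0.896 0.796 0.935 0.876 0.91 ] 0.8965
-61 [0.936 0.914 0.891 0.791 0.931 0.876 0.91 ] 0.8928
```

```bash
cat > d.py <<'E'
from rend import *
from scipy.optimize import minimize
from concurrent.futures import ProcessPoolExecutor as PE
L=[("side0",21.35),("side1",-32.8),("side_2",-43.5),("side_3",-48.9),("side_4",-48.9),("side_5",-59.4)]
G=[cv2.cvtColor(cv2.imread(f"pics/{f}.png"),cv2.COLOR_BGR2GRAY).astype(float) for f,_ in L]
def f(p,I): return -np.mean([score(G[i],"side",.5198+p[0]/1e3,-.0614+p[1]/1e3,L[i][1]+p[2],p[3]*3-77,(258,213),22,20) for i in I])
def run(I):
    r=minimize(f,[0,0,0,0],args=(I,),method="Nelder-Mead",options=dict(initial_simplex=[[0,0,0,0],[1,0,0,0],[0,1,0,0],[0,0,2,0],[0,0,0,2]],maxiter=70));return I,r.x*[1,1,1,3]-[0,0,0,77],r.fun
if __name__=="__main__":
    with PE() as e:
        for r in e.map(run,[[0],[4],[0,4],[1],[2],range(6)]):print(*r)
E
time timeout 500 python3 d.py
```

```text
[0] [ -0.68605068   0.21256081   0.42579872 -76.57897601] -0.9633527173356076
[4] [ -0.78934301   0.22591488   1.29322606 -76.41002145] -0.9609030069300134
[0, 4] [ -0.68438758   0.31477447   0.81233439 -75.17737713] -0.9612842456171132
[1] [ -1.05540382   0.6033973    1.11179896 -77.66430549] -0.9410557750751672
[2] [ -0.65608187   0.2525859    0.9836376  -76.00403169] -0.9192484283622493
range(0, 6) [ -0.7897151    0.2689363    0.81992457 -73.74202213] -0.9124494946472037
real	1m49.562s
user	3m11.484s
sys	0m0.390s
```

Consistent: hole at −76° ± 1.5. I turn about 10° more, then let go, lift clear and check from both cameras.

```bash

python3 -m inch '[{"dx":0,"dy":0,"dz":0,"turn":0.04},{"dx":0,"dy":0,"dz":0,"turn":0.08},{"dx":0,"dy":0,"dz":0,"turn":0.12},{"dx":0,"dy":0,"dz":0,"turn":0.16},{"dx":0,"dy":0,"dz":0,"turn":0.2},{"dx":0,"dy":0,"dz":0,"turn":0.225}]' >/dev/null
python3 to.py
python3 -m inch '[{"dx":0,"dy":0,"dz":0,"turn":0},{"dx":0,"dy":0,"dz":0,"turn":0},{"dx":0,"dy":0,"dz":0,"turn":0}]' 0.75 >/dev/null
python3 -m inch '[{"dx":0,"dy":0,"dz":-0.2,"turn":0},{"dx":0,"dy":0,"dz":-0.4,"turn":0},{"dx":0,"dy":0,"dz":-0.5,"turn":0},{"dx":0,"dy":0,"dz":-0.5,"turn":0}]' >/dev/null
python3 to.py; python3 snap.py 7
cat > e.py <<'E'
import d
from d import *
d.L[:]=[("side_7",-76.2)];d.G[:]=[cv2.cvtColor(cv2.imread("pics/side_7.png"),cv2.COLOR_BGR2GRAY).astype(float)]
print(run([0]))
for th in range(-92,-60,3):print(th,round(-f([-.7,.25,.8,(th+77)/3],[0]),4))
i=cv2.imread("pics/side_7.png")[208:240,248:290];cv2.imwrite("pics/c4.png",cv2.convertScaleAbs(cv2.resize(i,None,fx=16,fy=16,interpolation=2),alpha=1.8,beta=-60))
E
python3 e.py
```

```text
t 12.90 pos [ 0.5183 -0.0623  0.0667] toolY -16.25 j7 -30.6 F [-4.2 -1.3  6.2] Mz [-0.24  0.85  0.82] w 0.0459 g 30.2 tilt [-0.0008 -0.0004]
t 13.48 pos [ 0.5221 -0.0619  0.1716] toolY -16.21 j7 -26.0 F [0.4 0.2 0.1] Mz [ 0.   -0.18  0.  ] w 0.0690 g 0.0 tilt [ 0.0085 -0.0004]
([0], array([ -1.00526314,   0.48229218,   1.97074061, -75.54375135]), np.float64(-0.9527568336575225))
-92 0.9495
-89 0.9495
-86 0.9495
-83 0.9495
-80 0.9495
-77 0.9493
-74 0.9491
-71 0.9491
-68 0.9491
-65 0.9488
-62 0.9485
```

View pics/c4.png

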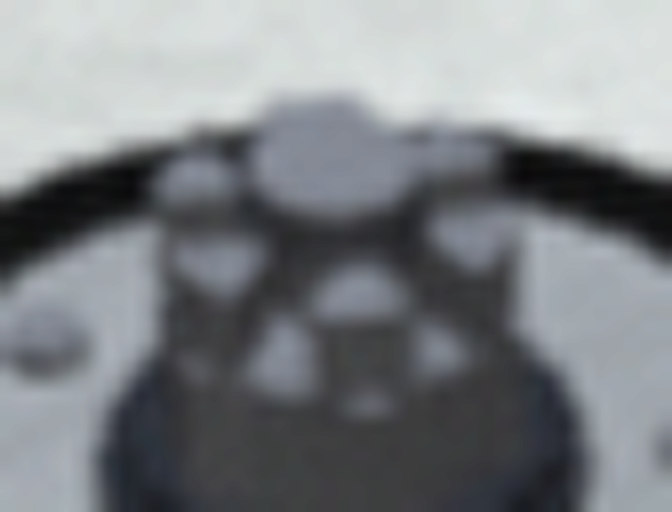

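Slots now straddle the camera direction symmetrically at (285,355) and (440,355) in the crop, which matches a slot at about −76°. Now I fit the pin pose in both original pictures.

```bash
cat > pin.py <<'E'
from h import *
from scipy.optimize import minimize
def parts(x,y,th,z0=0.):
    c,s=np.cos(th),np.sin(th)
    def box(a,b,w,zl,zh):return np.array([[x+u*c-v*s,y+u*s+v*c,z0+z] for u in(a,b) for v in(-w,w) for z in(zl,zh)])
    return [box(-.015,.015,.006,0,.036)],[box(.015,.022,.005,.007,.017),box(.022,.025,.008,.004,.020),box(.025,.076,.003,.009,.015),box(.076,.079,.002,.010,.014)]
def fit(f,n,o,w,h,p0,z0=0.,S=8):
    g=cv2.cvtColor(cv2.imread(f),cv2.COLOR_BGR2GRAY).astype(float)[o[1]:o[1]+h,o[0]:o[0]+w]
    def masks(p):
        out=[]
        for grp in parts(p[0]/1e3,p[1]/1e3,np.radians(p[2]),z0):
            M=np.zeros((h*S,w*S),np.float32)
            for b in grp:
                q=((proj(n,b)-o+.5)*S*16).round().astype(np.int32);cv2.fillConvexPoly(M,cv2.convexHull(q),1,shift=4)
            out.append(M)
        out[1]*=1-out[0]
        return [cv2.resize(cv2.GaussianBlur(m,(0,0),S*.5),(w,h),interpolation=cv2.INTER_AREA).ravel() for m in out]
    yy,xx=np.mgrid[:h,:w]
    def cost(p):
        A=np.c_[np.ones(w*h),xx.ravel()-w/2,yy.ravel()-h/2,masks(p)[0],masks(p)[1]];s=np.linalg.lstsq(A,g.ravel(),rcond=None);return s[1][0]/g.size
    r=minimize(cost,p0,method="Nelder-Mead",options=dict(initial_simplex=[p0,np.add(p0,[6,0,0]),np.add(p0,[0,6,0]),np.add(p0,[0,0,10])],maxiter=300))
    return r.x,r.fun
if __name__=="__main__":
    print(fit("pics/top0.png","top",(138,218),54,40,[502,320,-118]))
    print(fit("pics/side0.png","side",(195,155),36,45,[502,320,-118]))
E
python3 pin.py
```

```text
(array([ 502.58555125,  322.18914287, -118.20275298]), np.float64(16.392798030726237))
(array([ 504.37146631,  321.09155438, -117.23244665]), np.float64(14.378019062345034))
```

Both cameras, after the axis correction, put the pin at (0.504, 0.320) with yaw −118°. Moving to it.

```bash
python3 to.py .504 .3197 .16 -28
python3 -m inch '[{"dx":0.9,"dy":-0.3,"dz":0,"turn":0.1},{"dx":0.9,"dy":-0.3,"dz":0,"turn":0.26},{"dx":0.9,"dy":-0.3,"dz":0,"turn":0.26},{"dx":0.9,"dy":-0.3,"dz":0,"turn":0.26},{"dx":0.9,"dy":-0.3,"dz":0,"turn":0.26},{"dx":0.9,"dy":-0.3,"dz":0,"turn":0.26},{"dx":0.9,"dy":-0.3,"dz":0,"turn":0.26},{"dx":0.9,"dy":-0.3,"dz":0,"turn":0.26}]' 0.45 >/dev/null;python3 to.py .504 .3197 .10 -28
```

```text
t 13.53 pos [ 0.5208 -0.0622  0.1692] toolY -16.23 j7 -26.0 F [ 0.3  1.  -1.4] Mz [-0.02 -0.06 -0.03] w 0.0689 g 0.0 tilt [ 0.0056 -0.0003]
dx,dy,dz [ 1.81  -0.614  0.045] turn 0.262
t 14.20 pos [0.5111 0.1265 0.1657] toolY -27.92 j7 -58.8 F [ 0.3  0.5 -0.1] Mz [-0.03 -0.11 -0.01] w 0.0412 g 0.0 tilt [-0.0015 -0.001 ]
dx,dy,dz [ 0.838 -0.483  0.328] turn 0.002
```

```bash

python3 -m inch '[{"dx":0.84,"dy":-0.48,"dz":0.1,"turn":0},{"dx":0.84,"dy":-0.48,"dz":0.1,"turn":0},{"dx":0.84,"dy":-0.48,"dz":0.1,"turn":0},{"dx":0.84,"dy":-0.48,"dz":0.1,"turn":0},{"dx":0.84,"dy":-0.48,"dz":0.2,"turn":0},{"dx":0.84,"dy":-0.48,"dz":0.33,"turn":0},{"dx":0.84,"dy":-0.48,"dz":0.33,"turn":0},{"dx":0.84,"dy":-0.48,"dz":0.33,"turn":0},{"dx":0.84,"dy":-0.48,"dz":0.33,"turn":0}]' 0.45 >/dev/null;python3 to.py .504 .3197 .008 -28
```

```text
t 14.95 pos [0.5064 0.3187 0.1013] toolY -28.08 j7 -80.3 F [-0.3  0.2  0. ] Mz [-0.09 -0.12  0.03] w 0.0413 g 0.0 tilt [ 0.0004 -0.001 ]
dx,dy,dz [-0.001 -0.014  0.466] turn -0.002
```

```bash

python3 -m inch '[{"dx":0,"dy":-0.01,"dz":0.15,"turn":0},{"dx":0,"dy":-0.01,"dz":0.3,"turn":0},{"dx":0,"dy":-0.01,"dz":0.4,"turn":0},{"dx":0,"dy":-0.01,"dz":0.44,"turn":0},{"dx":0,"dy":-0.01,"dz":0.46,"turn":0},{"dx":0,"dy":-0.01,"dz":0.46,"turn":0}]' >/dev/null;python3 to.py .504 .3197 .008 -28
python3 -m inch '[{"dx":0,"dy":0,"dz":0,"turn":0},{"dx":0,"dy":0,"dz":0,"turn":0},{"dx":0,"dy":0,"dz":0,"turn":0},{"dx":0,"dy":0,"dz":0,"turn":0},{"dx":0,"dy":0,"dz":0,"turn":0},{"dx":0,"dy":0,"dz":0,"turn":0},{"dx":0,"dy":0,"dz":0,"turn":0}]' 0 25 >/dev/null;python3 to.py
```

```text
t 15.45 pos [0.5044 0.3212 0.0095] toolY -27.99 j7 -84.1 F [-1.2 -0.4 -0.5] Mz [-0.03 -0.08  0.01] w 0.0413 g 0.0 tilt [0.0009 0.0001]
dx,dy,dz [-0.007  0.002  0.007] turn 0.0
t 16.03 pos [0.5038 0.3219 0.0092] toolY -27.92 j7 -84.1 F [-0.7 -0.9  6. ] Mz [-0.23  0.05  0.01] w 0.0119 g 25.0 tilt [0.0007 0.0002]
```

```bash

python3 -m inch '[{"dx":0,"dy":0,"dz":-0.1,"turn":0},{"dx":0,"dy":0,"dz":-0.25,"turn":0},{"dx":0,"dy":0,"dz":-0.4,"turn":-0.1},{"dx":0,"dy":0,"dz":-0.5,"turn":-0.25},{"dx":0,"dy":0,"dz":-0.55,"turn":-0.4},{"dx":0,"dy":0,"dz":-0.55,"turn":-0.55},{"dx":0,"dy":0,"dz":-0.55,"turn":-0.7},{"dx":0,"dy":0,"dz":-0.55,"turn":-0.85},{"dx":0,"dy":0,"dz":-0.55,"turn":-0.93},{"dx":0,"dy":0,"dz":-0.55,"turn":-0.93}]' >/dev/null;python3 to.py .4902 .0501 .12 14
```

```text
t 16.87 pos [0.5033 0.3214 0.1184] toolY 14.10 j7 -44.1 F [-1.2  0.1 -1.3] Mz [ 0.01 -0.09 -0.  ] w 0.0121 g 25.0 tilt [-0.0007 -0.0003]
dx,dy,dz [-1.3   -0.394 -0.008] turn 0.002
```

```bash

python3 -m inch '[{"dx":-0.15,"dy":-0.05,"dz":0,"turn":0},{"dx":-0.35,"dy":-0.1,"dz":0,"turn":0},{"dx":-0.65,"dy":-0.2,"dz":0,"turn":0},{"dx":-0.65,"dy":-0.2,"dz":0,"turn":0},{"dx":-0.65,"dy":-0.2,"dz":0,"turn":0}]' >/dev/null
python3 -m inch '[{"dx":-0.2,"dy":-0.06,"dz":0,"turn":0},{"dx":-0.35,"dy":-0.1,"dz":0,"turn":0},{"dx":-0.5,"dy":-0.15,"dz":0,"turn":0},{"dx":-0.6,"dy":-0.18,"dz":0,"turn":0},{"dx":-0.6,"dy":-0.18,"dz":0,"turn":0},{"dx":-0.6,"dy":-0.18,"dz":0,"turn":0},{"dx":-0.6,"dy":-0.18,"dz":0,"turn":0}]' >/dev/null
python3 to.py .4902 .0501 .0837 14
python3 snap.py 8; python3 -c "
from h import *
t=grab_frame('top')[:,:,::-1];cv2.imwrite('pics/top8.png',t)
s=cv2.imread('pics/side_8.png')
cv2.imwrite('pics/c5.png',np.hstack([crop(s,220,170,80,90,5),crop(t,240,170,80,90,5)]))"
```

```text
t 17.87 pos [0.4902 0.062  0.1189] toolY 13.90 j7 -19.3 F [ 0.4  0.3 -0.9] Mz [ 0.03 -0.13  0.01] w 0.0119 g 25.0 tilt [0.0006 0.0009]
dx,dy,dz [-0.058 -0.014  0.176] turn -0.002
```

View pics/c5.png

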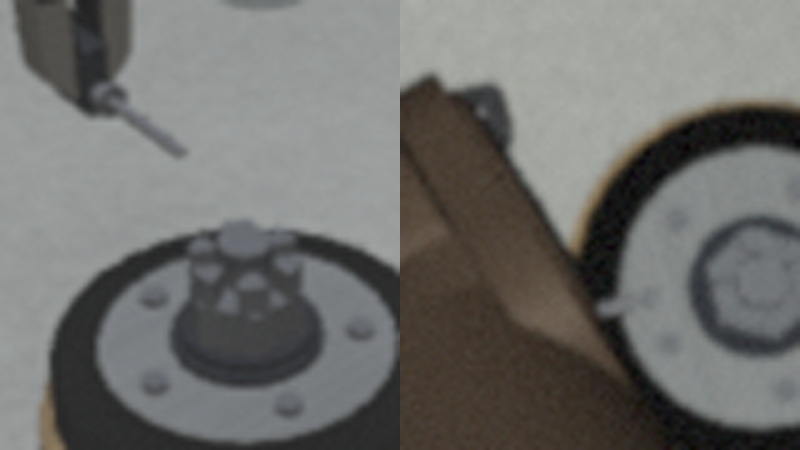

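The pin is held level with its tip at crop (183,153) left and (650,297) right. I check its in-hand position against the pictures.

```bash
python3 - <<'E'
from h import *
z=.122
for n,L in(("side",[((110,97),(220,170)),((183,153),(220,170))]),("top",[((255,297),(240,170))])):
    for c,o in L:
        uv=np.array(o)+(np.array(c)+.5)/5-.5;print(n,ray(n,uv,z)[:2]+([-.0009,-.001] if n=="side" else [.0016,-.003]))
d=np.array([np.cos(np.radians(-76)),np.sin(np.radians(-76))])
for tab in[np.array([.4902,.062])+.0018*d]: print("pred collar",tab+.0235*d,"tip",tab+.079*d)
E
```

```text
side [0.49667201 0.03911822]
side [ 0.50953767 -0.01708449]
top [ 0.50950673 -0.01427733]
pred collar [0.49632062 0.03745152] tip [ 0.50974729 -0.01639989]
```

```bash

python3 -m inch '[{"dx":-0.03,"dy":-0.014,"dz":0.06,"turn":0},{"dx":-0.05,"dy":-0.014,"dz":0.12,"turn":0},{"dx":-0.05,"dy":-0.014,"dz":0.17,"turn":0},{"dx":-0.05,"dy":-0.014,"dz":0.175,"turn":0},{"dx":-0.05,"dy":-0.014,"dz":0.175,"turn":0},{"dx":-0.05,"dy":-0.014,"dz":0.175,"turn":0}]' >/dev/null
python3 to.py .4902 .0501 .0837 14; python3 to.py .5062 -.014 .0837 14 |tail -1
python3 -c "
from to import *
print(np.mean([0]))"
```

```text
t 18.47 pos [0.4897 0.0511 0.0837] toolY 13.97 j7 -20.6 F [ 0.3  0.6 -0.9] Mz [-0.02 -0.17 -0.01] w 0.0114 g 25.0 tilt [-0.0003  0.0004]
dx,dy,dz [-0.005  0.001  0.   ] turn -0.001
dx,dy,dz [-0.336  0.002 -0.   ] turn -0.001
0.0
```

```bash

python3 -m inch '[{"dx":-0.02,"dy":0.001,"dz":0,"turn":0},{"dx":-0.04,"dy":0.001,"dz":0,"turn":0},{"dx":-0.06,"dy":0.001,"dz":0,"turn":0},{"dx":-0.08,"dy":0.001,"dz":0,"turn":0},{"dx":-0.09,"dy":0.001,"dz":0,"turn":0},{"dx":-0.1,"dy":0.001,"dz":0,"turn":0},{"dx":-0.1,"dy":0.001,"dz":0,"turn":0}]' >/dev/null
python3 to.py
python3 -m inch '[{"dx":-0.01,"dy":0,"dz":0,"turn":0},{"dx":-0.02,"dy":0,"dz":0,"turn":0},{"dx":-0.03,"dy":0,"dz":0,"turn":0},{"dx":-0.04,"dy":0,"dz":0,"turn":0},{"dx":-0.05,"dy":0,"dz":0,"turn":0}]' >/dev/null
python3 to.py .5062 -.0139 .0837 14
```

```text
t 19.05 pos [0.4947 0.0304 0.0838] toolY 13.89 j7 -18.2 F [ 0.3  0.1 -0.7] Mz [-0.04 -0.1   0.01] w 0.0116 g 25.0 tilt [ 0.0001 -0.0003]
t 19.47 pos [0.4971 0.0211 0.0837] toolY 13.94 j7 -17.0 F [ 0.  -0.6 -1. ] Mz [-0.07 -0.19  0.03] w 0.0115 g 25.0 tilt [-0.     -0.0001]
dx,dy,dz [-0.181  0.002  0.   ] turn -0.001
```

The tip is past the hole mouth with no contact force. Continuing gently.

```bash

python3 -m inch '[{"dx":-0.015,"dy":0.002,"dz":0,"turn":0},{"dx":-0.03,"dy":0.002,"dz":0,"turn":0},{"dx":-0.045,"dy":0.002,"dz":0,"turn":0},{"dx":-0.06,"dy":0.002,"dz":0,"turn":0},{"dx":-0.08,"dy":0.002,"dz":0,"turn":0}]' >/dev/null
python3 to.py
python3 -m inch '[{"dx":-0.015,"dy":0,"dz":0,"turn":0},{"dx":-0.03,"dy":0,"dz":0,"turn":0},{"dx":-0.045,"dy":0,"dz":0,"turn":0},{"dx":-0.06,"dy":0,"dz":0,"turn":0},{"dx":-0.07,"dy":0,"dz":0,"turn":0},{"dx":-0.08,"dy":0,"dz":0,"turn":0}]' >/dev/null
python3 to.py .5062 -.0139 .0837 14
```

```text
t 19.88 pos [0.5013 0.0057 0.0837] toolY 13.94 j7 -15.1 F [-0.5 -0.2 -1.5] Mz [-0.03 -0.16 -0.04] w 0.0121 g 25.0 tilt [-0.  0.]
t 20.38 pos [ 0.5052 -0.0099  0.0837] toolY 13.93 j7 -13.3 F [ 0.5  0.  -1.1] Mz [ 0.04 -0.13  0.04] w 0.0120 g 25.0 tilt [-0. -0.]
dx,dy,dz [-0.021  0.    -0.   ] turn -0.002
```

Now 1 mm steps until the collar makes contact.

```bash

python3 -m inch '[{"dx":-0.005,"dy":0,"dz":0,"turn":0},{"dx":-0.01,"dy":0,"dz":0,"turn":0},{"dx":-0.015,"dy":0,"dz":0,"turn":0}]' >/dev/null
python3 to.py
python3 -m inch '[{"dx":-0.003,"dy":0,"dz":0,"turn":0},{"dx":-0.005,"dy":0,"dz":0,"turn":0},{"dx":-0.005,"dy":0,"dz":0,"turn":0}]' >/dev/null
python3 to.py
python3 -m inch '[{"dx":-0.003,"dy":0,"dz":0,"turn":0},{"dx":-0.005,"dy":0,"dz":0,"turn":0},{"dx":-0.005,"dy":0,"dz":0,"turn":0}]' >/dev/null
python3 to.py
```

```text
t 20.63 pos [ 0.5058 -0.0125  0.0837] toolY 13.94 j7 -13.0 F [ 0.3 -0.3 -1.1] Mz [-0.04 -0.12 -0.06] w 0.0120 g 25.0 tilt [-0.  0.]
t 20.88 pos [ 0.5061 -0.0136  0.0837] toolY 13.93 j7 -12.8 F [ 0.6 -0.2 -0.2] Mz [ 0.09 -0.14  0.08] w 0.0116 g 25.0 tilt [-0. -0.]
t 21.13 pos [ 0.5062 -0.014   0.0838] toolY 13.96 j7 -12.7 F [-0.5  2.  -0.3] Mz [ 0.48  0.07 -0.02] w 0.0121 g 25.0 tilt [-0.0001  0.0005]
```

```bash

python3 -m inch '[{"dx":-0.003,"dy":0,"dz":0.003,"turn":0},{"dx":-0.003,"dy":0,"dz":0.006,"turn":0},{"dx":-0.003,"dy":0,"dz":0.008,"turn":0},{"dx":-0.003,"dy":0,"dz":0.008,"turn":0}]' >/dev/null
python3 to.py
python3 -m inch '[{"dx":0,"dy":0,"dz":0,"turn":0},{"dx":0,"dy":0,"dz":0,"turn":0},{"dx":0,"dy":0,"dz":0,"turn":0},{"dx":0,"dy":0,"dz":0,"turn":0},{"dx":0,"dy":0,"dz":0,"turn":0}]' 0.4 3 >/dev/null
python3 to.py; python3 snap.py 9
python3 -c "
from h import *
s=cv2.imread('pics/side_9.png')
cv2.imwrite('pics/c6.png',crop(s,215,175,90,75,8))"
```

```text
t 21.47 pos [ 0.5065 -0.014   0.0822] toolY 13.99 j7 -12.8 F [-1.5  4.7  1.7] Mz [1.06 0.25 0.  ] w 0.0117 g 25.0 tilt [0.0002 0.001 ]
t 21.88 pos [ 0.5065 -0.0154  0.0821] toolY 13.91 j7 -12.8 F [-0.5 -0.7  1.2] Mz [-0.02 -0.1  -0.07] w 0.0361 g 0.0 tilt [ 0.     -0.0003]
```

View pics/c6.png

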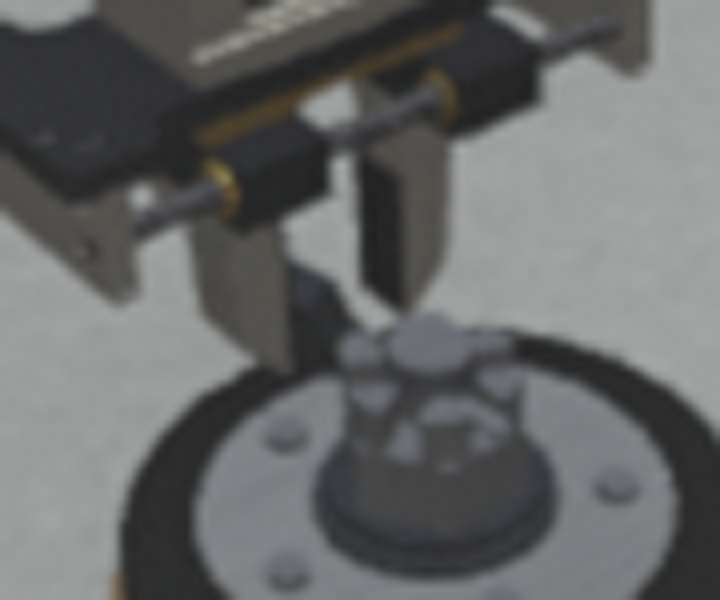

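The pin tip shows through the front slot at (485,420), and the tab rests at (315,310) between the open fingers. Lifting straight off.

```bash

python3 -m inch '[{"dx":0.007,"dy":0,"dz":-0.05,"turn":0},{"dx":0.007,"dy":0,"dz":-0.15,"turn":0},{"dx":0.007,"dy":0,"dz":-0.3,"turn":0},{"dx":0.007,"dy":0,"dz":-0.5,"turn":0},{"dx":0.3,"dy":-0.2,"dz":-0.6,"turn":0},{"dx":0.7,"dy":-0.3,"dz":-0.6,"turn":0},{"dx":0.9,"dy":-0.4,"dz":-0.6,"turn":0},{"dx":0.9,"dy":-0.4,"dz":-0.6,"turn":0},{"dx":0.9,"dy":-0.4,"dz":-0.6,"turn":0},{"dx":0.9,"dy":-0.4,"dz":-0.6,"turn":0},{"dx":0.9,"dy":-0.4,"dz":-0.6,"turn":0}]' >/dev/null
python3 to.py; python3 snap.py 10
python3 -c "
from h import *
s=cv2.imread('pics/side_10.png');t=grab_frame('top')[:,:,::-1];cv2.imwrite('pics/top10.png',t)
cv2.imwrite('pics/c7.png',np.hstack([crop(s,235,190,57,57,7),crop(t,275,195,57,57,7)]))
d=np.array([np.cos(np.radians(-76)),np.sin(np.radians(-76))]);C=np.array([.5182,-.0622])
for n,o,org in(('side',[.0009,.001],(235,190)),('top',[-.0016,.003],(275,195))):
    P=[[*(C+o+r*d),z] for r,z in((-.063,.1105),(-.033,.1105),(.031,.0865))];print(n,((proj(n,P)-org+.5)*7).round())
"
```

```text
t 22.85 pos [0.3847 0.1418 0.2031] toolY 14.18 j7 -24.2 F [-0.1 -1.1  0. ] Mz [-0.04 -0.13  0.01] w 0.0364 g 0.0 tilt [ 0.0016 -0.0004]
side [[115.  84.]
 [171. 127.]
 [302. 288.]]
top [[ 71. 263.]
 [163. 242.]
 [354. 201.]]
```

View pics/c7.png

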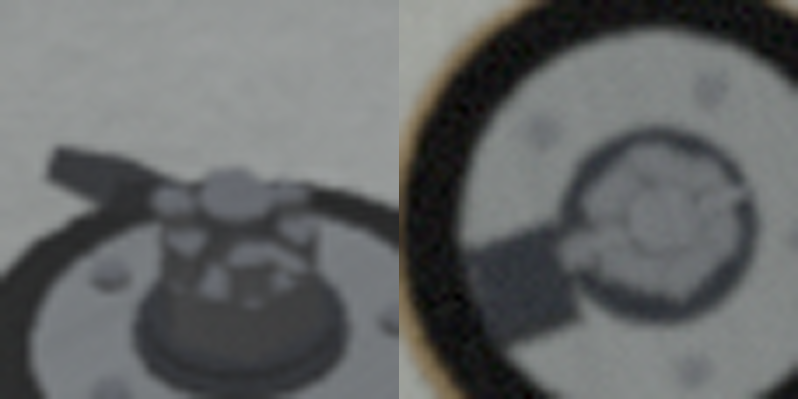

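The pin is in: tip out at right (743,193), collar at (575,250). But its tab has rolled sideways about the shaft after release. I check whether the collar still touches.

```bash
cat > q.py <<'E'
from h import *
from scipy.optimize import minimize
from scipy.spatial.transform import Rotation as R
C=np.array([.5182,-.0622,.0865]);OFF={"side":[.0009,.001,0],"top":[-.0016,.003,0]}
def tab(p,off):  # s gap mm, yaw, roll, pitch, dz
    r=R.from_euler("ZYX",[p[1],p[3],p[2]],degrees=True)
    v=np.array([[u,w,z] for u in(-.063-p[0]/1e3,-.033-p[0]/1e3) for w in(-.006,.006) for z in(-.012,.024)])
    return r.apply(v)+C+off+[0,0,p[4]/1e3]
W={"top":(278,222,24,26),"side":(238,206,22,18)}
import sys
k=sys.argv[1] if len(sys.argv)>1 else "10"
I={n:cv2.cvtColor(cv2.imread(f),cv2.COLOR_BGR2GRAY).astype(float) for n,f in(("top",f"pics/top{k}.png"),("side",f"pics/side_{k}.png"))}
B={n:cv2.cvtColor(cv2.imread(f),cv2.COLOR_BGR2GRAY).astype(float) for n,f in(("top","pics/top0.png"),("side","pics/side_7.png"))}
def cost(p,S=6):
    c=0
    for n,(x,y,w,h) in W.items():
        M=np.zeros((h*S,w*S),np.float32);q=((proj(n,tab(p,OFF[n]))-[x,y]+.5)*S*16).round().astype(np.int32)
        cv2.fillConvexPoly(M,cv2.convexHull(q),1,shift=4);m=cv2.resize(cv2.GaussianBlur(M,(0,0),S*.5),(w,h),interpolation=cv2.INTER_AREA)
        b=B[n][y:y+h,x:x+w];i=I[n][y:y+h,x:x+w];c+=np.mean((i-(b*(1-m)+58*m))**2)
    return c+.02*p[3]**2+.1*(p[4])**2
if __name__=="__main__":
    best=[minimize(cost,[1,-74,r,0,0],method="Nelder-Mead",options=dict(initial_simplex=np.array([1,-74,r,0,0])+np.vstack([np.zeros(5),np.diag([4,6,15,4,1.5])]),maxiter=500)) for r in(90,60,0,-60,-90)]
    for b in best:print(b.x.round(2),round(b.fun,1))
E
python3 q.py
```

```text
[  1.46 -70.24  54.82  -9.22   2.3 ] 219.1
[  1.18 -70.04  54.34  -7.46   0.64] 214.7
[  0.45 -68.32  39.6   -8.51  -1.89] 400.4
[   2.23  -59.23 -126.75   -0.19    1.22] 249.6
[   2.15  -59.26 -126.64    0.76    0.22] 250.2
```

Rough estimate: about a 1 mm gap. I'll shut the fingers and nudge the tab's rear face gently, so the collar is surely against the nut.

```bash

python3 -m inch '[{"dx":0,"dy":0,"dz":0,"turn":0},{"dx":0,"dy":0,"dz":0,"turn":0},{"dx":0,"dy":0,"dz":0,"turn":0},{"dx":0,"dy":0,"dz":0,"turn":0},{"dx":0,"dy":0,"dz":0,"turn":0},{"dx":0,"dy":0,"dz":0,"turn":0}]' 0 5 >/dev/null; python3 to.py .4952 .03 .13 14
```

```text
t 23.45 pos [0.3855 0.1402 0.202 ] toolY 13.91 j7 -24.2 F [-0.3  0.2  0.4] Mz [-0.03 -0.1  -0.05] w 0.0018 g 0.0 tilt [-0.0002  0.    ]
dx,dy,dz [-0.667  0.4    0.36 ] turn -0.002
```

```bash

python3 -m inch '[{"dx":-0.33,"dy":0.2,"dz":0.1,"turn":0},{"dx":-0.67,"dy":0.4,"dz":0.2,"turn":0},{"dx":-0.67,"dy":0.4,"dz":0.3,"turn":0},{"dx":-0.67,"dy":0.4,"dz":0.4,"turn":0},{"dx":-0.67,"dy":0.4,"dz":0.5,"turn":0},{"dx":-0.67,"dy":0.4,"dz":0.58,"turn":0},{"dx":-0.67,"dy":0.4,"dz":0.61,"turn":0},{"dx":-0.67,"dy":0.4,"dz":0.61,"turn":0},{"dx":-0.67,"dy":0.4,"dz":0.61,"turn":0}]' >/dev/null; python3 to.py .5008 .0078 .08 14
python3 -m inch '[{"dx":-0.015,"dy":0,"dz":0,"turn":0},{"dx":-0.03,"dy":0,"dz":0,"turn":0},{"dx":-0.045,"dy":0,"dz":0,"turn":0},{"dx":-0.06,"dy":0,"dz":0,"turn":0},{"dx":-0.07,"dy":0,"dz":0,"turn":0},{"dx":-0.08,"dy":0,"dz":0,"turn":0}]' >/dev/null; python3 to.py .5008 .0078 .08 14
```

```text
t 24.20 pos [0.4955 0.0303 0.0808] toolY 14.00 j7 -18.9 F [0.3 0.6 0.3] Mz [-0.05 -0.1  -0.05] w 0.0005 g 0.0 tilt [0.0003 0.0003]
dx,dy,dz [-0.116 -0.001  0.004] turn -0.0
t 24.70 pos [0.4994 0.0136 0.0804] toolY 13.91 j7 -17.0 F [-0.5 -0.6 -0.3] Mz [-0.01 -0.08  0.  ] w 0.0005 g 0.0 tilt [ 0.0004 -0.0002]
dx,dy,dz [-0.03  -0.     0.002] turn -0.002
```

```bash

python3 -m inch '[{"dx":-0.005,"dy":0,"dz":0,"turn":0},{"dx":-0.01,"dy":0,"dz":0,"turn":0},{"dx":-0.015,"dy":0,"dz":0,"turn":0}]' >/dev/null; python3 to.py
python3 -m inch '[{"dx":-0.004,"dy":0,"dz":0,"turn":0},{"dx":-0.007,"dy":0,"dz":0,"turn":0},{"dx":-0.01,"dy":0,"dz":0,"turn":0}]' >/dev/null; python3 to.py
python3 -m inch '[{"dx":-0.002,"dy":0,"dz":0,"turn":0},{"dx":-0.004,"dy":0,"dz":0,"turn":0},{"dx":-0.006,"dy":0,"dz":0,"turn":0}]' >/dev/null; python3 to.py
```

```text
t 24.95 pos [0.5    0.0111 0.0801] toolY 13.94 j7 -16.7 F [-0.3  0.9 -0.6] Mz [ 0.03 -0.06 -0.02] w 0.0002 g 0.0 tilt [-0.  0.]
t 25.20 pos [0.5004 0.0101 0.0801] toolY 13.98 j7 -16.5 F [-1.4  4.6  1. ] Mz [1.09 0.18 0.01] w 0.0003 g 2.5 tilt [0.     0.0011]
t 25.45 pos [0.5006 0.0099 0.0802] toolY 14.02 j7 -16.3 F [-1.9  7.3  0.5] Mz [ 1.77  0.29 -0.05] w 0.0006 g 4.1 tilt [0.0001 0.0021]
```

Firm stop at under 8 N: the collar is against the nut. Backing off, then a final look.

```bash

python3 -m inch '[{"dx":0.05,"dy":0,"dz":0,"turn":0},{"dx":0.15,"dy":0,"dz":0,"turn":0},{"dx":0.25,"dy":0,"dz":-0.1,"turn":0},{"dx":0.45,"dy":-0.1,"dz":-0.3,"turn":0},{"dx":0.65,"dy":-0.3,"dz":-0.5,"turn":0},{"dx":0.8,"dy":-0.5,"dz":-0.6,"turn":0},{"dx":0.8,"dy":-0.5,"dz":-0.6,"turn":0},{"dx":0.8,"dy":-0.5,"dz":-0.6,"turn":0},{"dx":0.8,"dy":-0.5,"dz":-0.6,"turn":0},{"dx":0.8,"dy":-0.5,"dz":-0.6,"turn":0}]' >/dev/null; python3 to.py;python3 snap.py 11
python3 -c "
from h import *
t=grab_frame('top')[:,:,::-1];cv2.imwrite('pics/top11.png',t)
s=cv2.imread('pics/side_11.png')
cv2.imwrite('pics/c8.png',np.hstack([crop(s,235,190,57,57,7),crop(t,275,195,57,57,7)]))"
python3 q.py 11
```

```text
t 26.28 pos [0.3653 0.1392 0.2006] toolY 13.98 j7 -23.6 F [ 1.1  0.1 -0.3] Mz [-0.05 -0.1  -0.04] w 0.0004 g 0.0 tilt [ 0.0022 -0.0012]
[  1.24 -70.16  55.99  -8.34   1.66] 200.3
[  0.99 -69.98  56.04  -8.28   1.85] 202.5
[  0.59 -68.53  39.69  -8.5   -1.93] 427.8
[   2.11  -59.13 -125.17   -2.26    3.09] 240.2
[   2.23  -59.29 -125.28   -1.16    1.97] 240.3
```

View pics/c8.png

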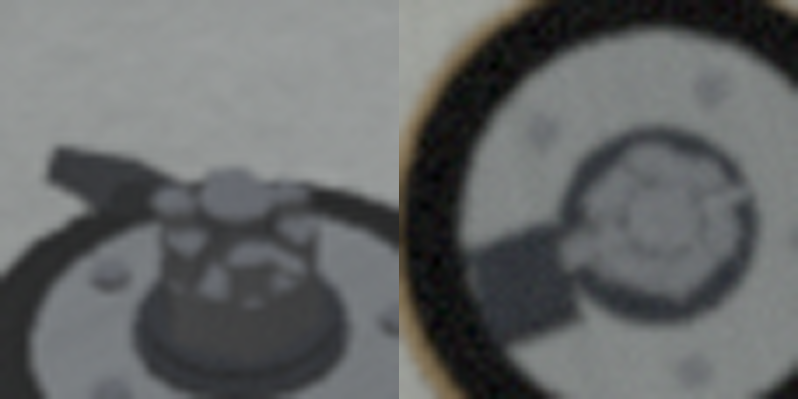

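The pin has not moved since the nudge: the collar sits on the nut at (575,250) and the tip shows in the opposite slot at (742,190). The arm is clear, so I hand in.

```bash
python3 -c "
from cell import *
print(sign_off())"
```

```text
the job is handed in; nothing more can be done
None
```

The job is handed in: the nut seated (0.8 N m) and was carried on to the next slot that lines up, and the thin pin is through slot and hole with its collar against the nut; its tab rolled sideways on release. The arm is clear and nothing else on the bench was touched.

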